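Feed the blue-capped sample bottle to the label station

TASK

Put the blue-capped sample bottle into the open tray at the top of the inclined white chute, lying along the slope with its cap uphill, and let go so that it slides down through the clear tunnel by itself and comes to rest bottom first against the black stop at the label station. Leave the red-capped and yellow-capped bottles where they lie.

Things in the scene. Friction and masses are not known exactly. Their poses are not given: they have to be found in the camera images.
- blue_bottle_center (a point): Bottle to feed: white square-bodied plastic bottle with a BLUE screw cap, lying on a 3 mm mat. Body 60 x 36 x 36 mm, cap 28 mm diameter, 82 mm long in all, 60 g. Point: centre of the square body, 18 mm above its underside. x points along the bottle to the cap (flat bottom at x -30 mm, cap x 34 to 52 mm), z up. Grip the square body across y.
- chute: Fixed slippery white chute, slopes down 25 degrees along its x axis (z up). Origin on the bench below the tray's centre, where the floor is 185 mm up. Along the slope from there (mm, downhill +): open tray -74 to 64, 110 wide, walls 16 high; guides narrow to a 50 wide clear tunnel, 122 to 222, 52 high inside; open lane to a black stop at 326; then a white box. Let go, the bottle slides down.
- chute_stop (a point): Middle of the black end stop's uphill face, 17 mm above the sloping floor, at the low end of the chute in front of the white label station (a box 115 mm high). The lane before it is 50 mm wide with blue walls 20 mm high. The bottle's flat bottom must end against this face. Axes as the chute's.
- red_bottle_center (a point): Same kind of bottle with a RED cap, lying on the mat; leave it alone. Point and axes as for the blue-capped one.
- yellow_bottle_center (a point): Same kind of bottle with a YELLOW cap, lying on the mat; leave it alone. Point and axes as for the blue-capped one.

How it is judged:
On the way:
1. the blue-capped bottle, let go, passes through the tunnel with its cap uphill (x of blue_bottle_center in the frame of chute between 0.125 and 0.205 m and y of blue_bottle_center in the frame of chute between -0.015 and 0.015 m and z of blue_bottle_center in the frame of chute below 0.165 m and x of chute in the frame of blue_bottle_center above 0 m and contact force between the fingers and blue_bottle below 0.2 N), for 0.02 s.
At the end, for the whole second after the job is handed in: the blue-capped bottle lies at rest in the pick-up lane at the foot of the chute, cap uphill, its bottom against the black stop (within about 15 mm), in line with the lane (within 17 degrees), let go (x of blue_bottle_center in the frame of chute between 0.262 and 0.29 m and y of blue_bottle_center in the frame of chute between -0.012 and 0.012 m and z of blue_bottle_center in the frame of chute below 0.095 m and x of chute in the frame of blue_bottle_center above 0 m and angle between the y axis of blue_bottle_center and the y axis of chute, either way round below 0.3 rad and linear speed of blue_bottle below 0.02 m/s); the robot touches nothing.
It fails at once if the red-capped bottle is moved by more than 25 mm (distance of red_bottle_center from where it was at the start of the episode above 0.025 m).
It fails at once if the yellow-capped bottle is moved by more than 25 mm (distance of yellow_bottle_center from where it was at the start of the episode above 0.025 m).
It also fails if it takes over 35 s, if anything falls off the work surface, if the arm or the gripper's body presses on something with over 40 N, if the wrist force passes 120 N, or if a joint passes its speed limit or range.

ROBOT

A 6-joint arm with a two-finger parallel gripper is mounted at the origin on the work surface. World frame = base frame: x ahead of the robot, y to its left, z up, the work surface at z = 0. Lengths are in m, angles in rad, forces in N, time in s.
With the tool pointing down it reaches from about 0.35 to 0.975 m from the base axis. Payload 4.9 kg.
Tool frame: the origin (TCP) lies at the very end of the fingers, on their centre line; the grasp point (between the pads) lies behind it (manip.grip_depth is the z of the grasp point in the tool frame, in m); z points along the fingers, y is the direction in which the jaws open and shut (so a half turn about z gives the same grasp; the last joint's range is limited). The gripper opens to 85 mm and grips with 20 to 120 N. Pads are 22 mm wide; open, the fingers measure 114 mm over their backs; the gripper's body (76 mm by 85 mm) begins 54 mm behind the grasp point. The pads swing forward as they close: fully open they stand 13 mm farther back than shut.
Start: joints at [1.044, 0.053, 1.613, -0, 1.476, -0.119], TCP at [0.248, 0.574, 0.231] pointing down, gripper open.
Joint ranges: [-3.01, 3.01], [-1.01, 2.22], [0.06, 2.58], [-1.02, 4.17], [0.09, 2.62], [-3.14, 3.14]. Speed limits (rad/s): [2.57, 2.57, 3.14, 3.14, 3.14, 3.14].

INTERFACE

Orientations are given as a unit quaternion [w, x, y, z].
In Python, from plant import state, optics, manip, silhouettes, place_of gives the robot as it stands. The module is installed in compiled form; this text tells all that it offers.
- The arm moves only by the tool jog_arm, never from a script. Its argument "increments" is a list of rows, each an object with "slide": the shift along the tool's x, y, z in mm, a list of three; "rotation": the turn, a rotation vector about the tool's x, y, z in degrees, a list of three. A call has 1 to 20 rows; each row shifts and turns the commanded pose from where the row before left it, along the tool's axes as they then stand; what a row does not reach is not made up. A row lasts 1/12 s, in which the tool goes at most 41.7 mm and 7.16 degrees, less where a joint would pass 70% of its speed; a pose out of reach is approached as far as the arm can. A call with a gripper value outside its range is refused whole. "fingers" is the opening, from 0 (shut) to 1 (fully open), set as the call begins (left out, the last holds). The fingers move at their own pace and stop on an object; the grip force is fixed at half the most. Time passes only in rows, so rows that do not move let the fingers close. It gives the time, the measured TCP pose, the force and the opening at its end, in the units of the state.
- state(): the state, without advancing time (a new reading comes with each control period).
- optics.grab_frame(name): name is "side" or "top"; returns a dict with "frame" (420x560x3 uint8, blue, green, red), "camera_matrix" (3x3 intrinsics, pixels), "distortion" ([k1, k2, p1, p2, k3] as OpenCV has them; the pictures are not rectified), "R" (3x3) and "t" (3): a world point X has camera coordinates R X + t. Camera axes: x right, y down, z forward; pixel columns grow to the right and rows downward; lengths in m; the calibration is good to about 2 mm. A picture is of the moment at which its call begins. There is no depth.
- manip.job_done(): hands the job in, once; it reports no verdict.
Trained networks look in the newest picture that a camera, given by its name, has taken for a name from the list of things; names that differ only in an ending like _2 or _b are one class to them, and where a whole thing is asked for, a point or a joint stands for the part that bears it (a point fixed in the world has none). Each returns a list of dicts, best first, with "score" (0 to 1); they miss things now and then, are a little off and sometimes report something else, mostly with a low value. They report only what shows in the picture. A call takes as long as a camera call.
- silhouettes(thing, camera): "mask" (420x560 bool, what is visible of it) and "bbox" ([left, top, right, bottom] in pixels, round what is visible of it).
- place_of(thing, camera): "uv" ([column, row] in pixels: a listed point, or the origin of a listed thing).
The state is a dict: "time": time; "joint_pos": joint angles; "joint_vel": joint speeds; "joint_efforts": joint torques, N m; "tool_pos": TCP position; "tool_rot": TCP orientation; "contact_force": force on the tool from outside, world axes, zero at the start; "ft_torque": the same for the moment, N m; "gripper_width": opening from 0.0 (shut) to 1.0 (fully open).
Only numpy, scipy, OpenCV 4.12 (cv2) and the standard library are available. Lean on these libraries where they do the work, as an engineer would, in place of code of your own. Each camera call takes 0.05 s, during which the arm holds its last target.

## Working session

There is one attempt and no reset: what is moved stays moved. The work goes in short steps, Python scripts to look and compute and a tool call to move; the robot and the scene stay as the last step left them, time stands still between calls to the robot, and variables do not carry over. Pictures are saved under pics/ and viewed, and the job is handed in when it is done.

Besides the shell and the picture viewer there is one more tool, called as name([rows], argument=value, ...), one row to a line, values as JSON. jog_arm: Moves the arm, as the interface text tells. Its arguments: {"type":"object","properties":{"increments":{"type":"array","items":{"type":"object","properties":{"slide":{"type":"array","items":{"type":"number"}},"rotation":{"type":"array","items":{"type":"number"}}}}},"fingers":{"type":"number"}},"required":["increments"]}

```bash
mkdir -p pics; python3 - <<'E'
from plant import state, optics, manip, silhouettes, place_of
import cv2,numpy as np,pickle
D={}
for c in ("side","top"):
    g=optics.grab_frame(c); cv2.imwrite(f"pics/{c}0.png",g["frame"]); D[c]=g
    print(c,g["camera_matrix"].tolist(),g["distortion"],(-g["R"].T@g["t"]).round(3),g["R"].round(3).tolist())
    for n in ("blue_bottle_center","chute","chute_stop","red_bottle_center","yellow_bottle_center"):
        print(n,[(np.round(r["uv"],1).tolist(),round(r["score"],2)) for r in place_of(n,c)])
        D[c,n]=place_of(n,c)
    D[c,'sil']={n:silhouettes(n,c) for n in ("blue_bottle_center","chute")}
    print({n:[(r["bbox"],round(r["score"],2)) for r in v] for n,v in D[c,'sil'].items()})
pickle.dump(D,open("d0.pkl","wb"))
print(state(),manip.grip_depth)
E
```

```text
side [[441.04466421671924, 0.0, 285.62385268053254], [0.0, 441.04466421671924, 207.29299464246554], [0.0, 0.0, 1.0]] [-0.08150992  0.          0.          0.          0.        ] [ 0.073 -0.711  0.813] [[0.852, -0.523, -0.002], [-0.334, -0.542, -0.771], [0.402, 0.658, -0.636]]
blue_bottle_center [([299.8, 283.6], 0.8)]
chute [([279.7, 224.7], 0.6)]
chute_stop [([241.0, 153.7], 0.68)]
red_bottle_center [([380.9, 280.2], 0.8), ([300.6, 282.5], 0.52)]
yellow_bottle_center [([360.8, 336.6], 0.66)]
{'blue_bottle_center': [([277.8, 268.3, 312.4, 294.8], 0.71)], 'chute': [([208.2, 113.8, 309.5, 243.3], 0.92)]}
top [[382.278139911762, 0.0, 282.73174475335287], [0.0, 382.278139911762, 208.72004593614915], [0.0, 0.0, 1.0]] [-0.10132222  0.          0.          0.          0.        ] [0.389 0.046 0.899] [[-0.017, -1.0, 0.007], [-0.982, 0.016, -0.19], [0.19, -0.011, -0.982]]
blue_bottle_center [([362.4, 250.6], 0.68)]
chute []
chute_stop [([136.2, 199.1], 0.83)]
red_bottle_center [([401.8, 186.4], 0.66)]
yellow_bottle_center [([442.7, 238.1], 0.88)]
{'blue_bottle_center': [([354.1, 235.6, 372.3, 276.0], 0.75), ([383.2, 172.5, 410.8, 199.3], 0.38)], 'chute': [([69.5, 155.7, 308.9, 249.2], 0.57)]}
{'time': 1.3, 'joint_pos': array([ 1.04398142e+00,  5.26951262e-02,  1.61286783e+00, -4.14362121e-05,
        1.47601928e+00, -1.19003563e-01]), 'joint_vel': array([-6.16790190e-04, -4.62936884e-05, -1.48218003e-03, -3.32211178e-04,
        7.53417134e-04, -6.39623227e-04]), 'joint_efforts': array([ 3.42253597e-04, -3.93688238e+01, -3.70450723e+01, -2.11686438e-04,
        6.05362984e-04, -2.91564788e-06]), 'tool_pos': array([0.24788212, 0.57372893, 0.23132584]), 'tool_rot': array([ 2.12119030e-05,  2.02493705e-01,  9.79283564e-01, -1.60573064e-06]), 'contact_force': array([-1.08493763, -0.11631964,  0.43655262]), 'ft_torque': array([-0.0247157 , -0.01511821, -0.00263278]), 'gripper_width': 1.0014600128180038} -0.0187
```

View pics/side0.png

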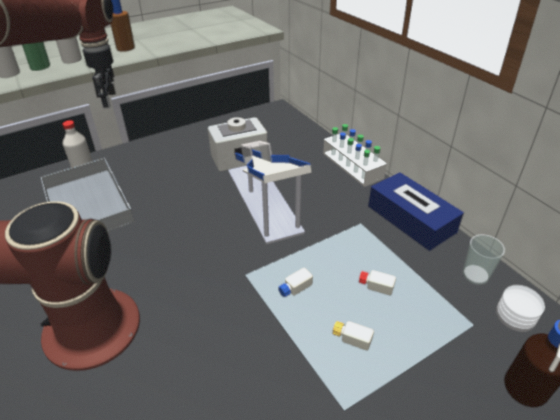

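View pics/top0.png

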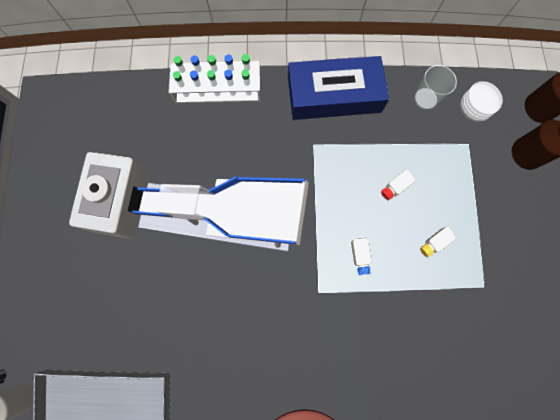

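The top view shows the chute running left: tray at about (260,210), stop at about (136,199). The blue bottle is at (362,250) with its cap toward the robot. Red is at (402,186) and yellow at (443,238). The side view agrees. I'll zoom in to pick out the chute corners.

```bash
cat > h.py <<'E'
import numpy as np,cv2,pickle
D=pickle.load(open("d0.pkl","rb"))
def ray(c,uv,D=D):
    g=D[c]; p=cv2.undistortPoints(np.array([[uv]],float),g["camera_matrix"],g["distortion"])[0,0]
    return -g["R"].T@g["t"], g["R"].T@np.array([p[0],p[1],1])
def atz(c,uv,z,D=D):
    o,d=ray(c,uv,D); return o+d*(z-o[2])/d[2]
def proj(c,X,D=D):
    g=D[c]; return cv2.projectPoints(np.array(X,float).reshape(-1,1,3),cv2.Rodrigues(g["R"])[0],g["t"],g["camera_matrix"],g["distortion"])[0][:,0]
a=np.radians(25)
def ch(s,y,n): # chute frame from slope coords (m)
    return np.array([s*np.cos(a)+n*np.sin(a), y, .185-s*np.sin(a)+n*np.cos(a)])
def tf(pose,P):
    x,y,t=pose; P=np.atleast_2d(P); c,s=np.cos(t),np.sin(t)
    return np.c_[x+c*P[:,0]-s*P[:,1], y+s*P[:,0]+c*P[:,1], P[:,2]]
E
python3 - <<'E'
from h import *
for n in ("blue_bottle_center","red_bottle_center","yellow_bottle_center"):
    print(n,*[atz(c,D[c,n][0]["uv"],.021).round(4) for c in("side","top")])
print([atz(c,D[c,"chute_stop"][0]["uv"],.0626).round(4) for c in("side","top")])
# bottle axis from top cap blue
for c in ("top","side"):
    f=D[c]["frame"]; cv2.imwrite(f"pics/z_{c}.png",cv2.resize(f[145:260,120:320] if c=="top" else f[110:250,200:320],None,fx=4 ,fy=4,interpolation=cv2.INTER_CUBIC))
f=D["top"]["frame"]; cv2.imwrite("pics/z_b.png",cv2.resize(f[160:290,330:470],None,fx=4,fy=4,interpolation=cv2.INTER_CUBIC))
E
```

```text
blue_bottle_center [ 0.4552 -0.1477  0.021 ] [ 0.4575 -0.1453  0.021 ]
red_bottle_center [ 0.6237 -0.2401  0.021 ] [ 0.6088 -0.2496  0.021 ]
yellow_bottle_center [ 0.485  -0.3372  0.021 ] [ 0.4823 -0.339   0.021 ]
[array([0.5663, 0.3654, 0.0626]), array([0.5784, 0.3693, 0.0626])]
```

View pics/z_top.png

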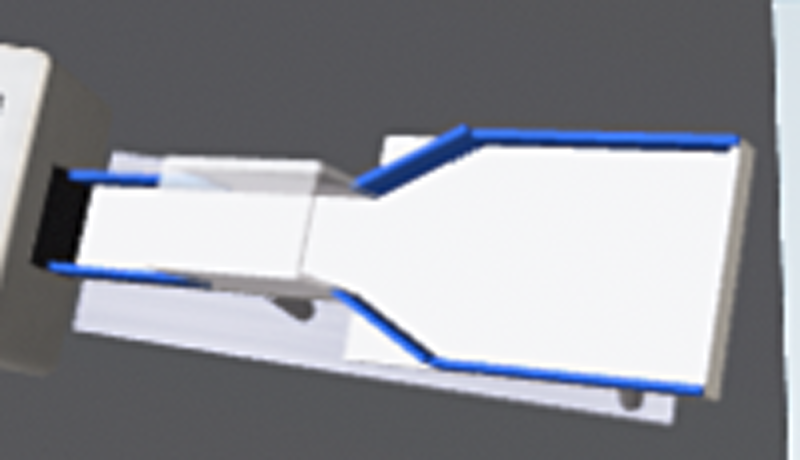

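View pics/z_b.png

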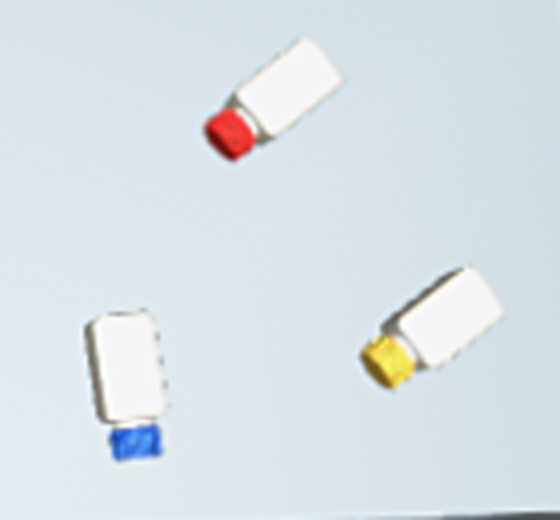

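View pics/z_side.png

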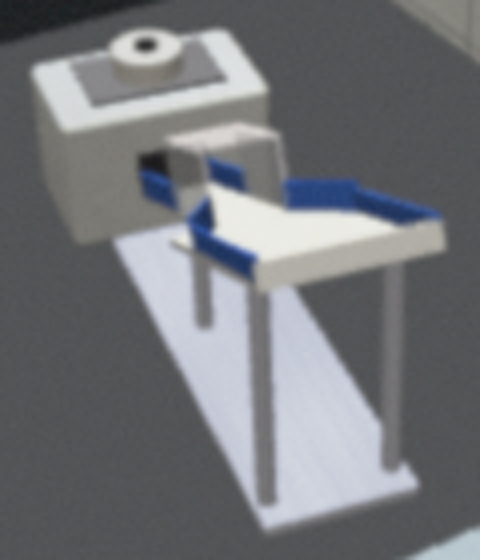

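```bash
python3 - <<'E'
from h import *
from scipy.optimize import least_squares
pts=[((-.074,-.055,0),(303.75,182.25)),((.064,-.055,0),(240.75,180.75)),((.122,-.025,0),(214,193.25)),
((-.074,.055,.016),(295,241.25)),((.064,.055,.016),(229,234.5)),((.122,.025,.016),(206.25,218)),((.326,-.025,0),(142.75,191.75)),((.326,.025,.0),(139.5,212))]
P=np.array([ch(*p) for p,_ in pts]);uv=np.array([u for _,u in pts])
sp=[((-.074,-.055,.016),(200+441/4,110+215/4)),((-.074,.055,.016),(200+254/4,110+264/4))]
# side: camera sees from -y: right side in image = -x? chute y- is world +x
S=np.array([ch(*p) for p,_ in sp]);suv=np.array([u for _,u in sp])
f=lambda q:(proj("top",tf(q,P))-uv).ravel()
r=least_squares(f,[.55,.07,1.5],loss="soft_l1"); print(r.x.round(4),np.degrees(r.x[2]));print(f(r.x).reshape(-1,2).round(1).tolist())
print("side resid",(proj("side",tf(r.x,S))-suv).round(1).tolist())
g=lambda q:np.r_[f(q),(proj("side",tf(q,S))-suv).ravel()]
r2=least_squares(g,r.x,loss="soft_l1");print("joint",r2.x.round(4),np.degrees(r2.x[2]),g(r2.x).reshape(-1,2).round(1).tolist())
np.save("chute.npy",r2.x)
im=D["top"]["frame"].copy();
c=[atz("top",(330+u/4,160+v/4),.039) for u,v in((92,318),(150,312),(163,415),(103,422))]
c=np.array(c);print(c.round(4),c.mean(0)); ax=c[2:].mean(0)-c[:2].mean(0);print("len",np.linalg.norm(ax),"w",np.linalg.norm(c[0]-c[1]),"yaw",np.degrees(np.arctan2(ax[1],ax[0])))
cap=atz("top",(330+136/4,160+441/4),.030); v=cap-c.mean(0); print("cap yaw",np.degrees(np.arctan2(v[1],v[0])),np.linalg.norm(v[:2]))
E
```

```text
[0.5262 0.0719 1.4087] 80.7106316478023
[[1.3, 0.3], [0.6, 0.5], [1.0, 1.5], [-1.5, -1.3], [-1.3, -0.7], [-0.2, -1.3], [0.5, 0.2], [-0.8, 1.0]]
side resid [[-2.5, -0.4], [0.5, -2.4]]
joint [0.5261 0.0714 1.4089] 80.72380789077137 [[1.6, 0.3], [0.8, 0.5], [1.2, 1.5], [-1.3, -1.3], [-1.1, -0.7], [0.0, -1.2], [0.7, 0.2], [-0.6, 1.0], [-2.4, -0.3], [0.6, -2.3]]
[[ 0.4817 -0.1212  0.039 ]
 [ 0.4845 -0.1546  0.039 ]
 [ 0.4261 -0.1588  0.039 ]
 [ 0.423  -0.1245  0.039 ]] [ 0.45381979 -0.1397778   0.039     ]
len 0.05866149773236965 w 0.03356143996628004 yaw -176.28333309043347
cap yaw -173.2725846622523 0.041892125850251496
```

jog_arm([
  {"slide":[-23.7,-28.8,0]},
  {"slide":[-23.7,-28.8,0]},
  {"slide":[-23.7,-28.8,0]},
  {"slide":[-23.7,-28.8,0]},
  {"slide":[-23.7,-28.8,0]},
  {"slide":[-23.7,-28.8,0]},
  {"slide":[-23.7,-28.8,0]},
  {"slide":[-23.7,-28.8,0]},
  {"slide":[-23.7,-28.8,0]},
  {"slide":[-23.7,-28.8,0]},
  {"slide":[-23.7,-28.8,0]},
  {"slide":[-23.7,-28.8,0]},
  {"slide":[-23.7,-28.8,0]},
  {"slide":[-23.7,-28.8,0]},
  {"slide":[-23.7,-28.8,0]},
  {"slide":[-23.7,-28.8,0]},
  {"slide":[-23.7,-28.8,0]},
  {"slide":[-23.7,-28.8,0]},
  {"slide":[-23.7,-28.8,0]},
  {"slide":[-23.7,-28.8,0]},
], fingers=1)

```text
invalid input
```

jog_arm([
  {"rotation":[0,0,7]},
  {"rotation":[0,0,7]},
  {"rotation":[0,0,7]},
  {"rotation":[0,0,7]},
  {"rotation":[0,0,7]},
  {"rotation":[0,0,7]},
  {"rotation":[0,0,7]},
  {"rotation":[0,0,7]},
  {"rotation":[0,0,7]},
  {"rotation":[0,0,7]},
  {"rotation":[0,0,7]},
  {"rotation":[0,0,7]},
  {"rotation":[0,0,7]},
  {"rotation":[0,0,7]},
  {"rotation":[0,0,7]},
  {"rotation":[0,0,7]},
  {"rotation":[0,0,7]},
  {"rotation":[0,0,7]},
  {"rotation":[0,0,7]},
  {"rotation":[0,0,7]},
])

```text
invalid input
```

jog_arm([
  {"rotation":[0,0,6.3]},
  {"rotation":[0,0,6.3]},
  {"slide":[0,0,15]},
  {"slide":[0,0,25]},
  {"slide":[0,0,25]},
  {"slide":[0,0,20]},
  {"slide":[0,0,15]},
  {},
])

```text
invalid input
```

```bash
python3 - <<'E'
from plant import *
from h import *
from scipy.spatial.transform import Rotation as Ro
s=state();q=s["tool_rot"];print(s["time"],s["tool_pos"],Ro.from_quat(np.r_[q[1:],q[0]]).as_matrix().round(3).tolist(),s["joint_pos"].round(2))
for c in("side","top"):
    g=optics.grab_frame(c);cv2.imwrite(f"pics/{c}1.png",g["frame"])
    print([(np.round(r["uv"],1).tolist(),round(r["score"],2),atz(c,r["uv"],.021).round(4)) for r in place_of("blue_bottle_center",c)])
E
```

```text
1.3 [0.24788212 0.57372893 0.23132584] [[-0.918, 0.397, 0.0], [0.397, 0.918, -0.0], [-0.0, 0.0, -1.0]] [ 1.04  0.05  1.61 -0.    1.48 -0.12]
[([299.2, 282.2], 0.85, array([ 0.4563, -0.1433,  0.021 ]))]
[([363.2, 246.2], 0.86, array([ 0.4676, -0.1477,  0.021 ]))]
```

Both keys are probably required in every row.

jog_arm([
  {"slide":[-23.7,-28.8,0],"rotation":[0,0,0]},
  {"slide":[-23.7,-28.8,0],"rotation":[0,0,0]},
  {"slide":[-23.7,-28.8,0],"rotation":[0,0,0]},
  {"slide":[-23.7,-28.8,0],"rotation":[0,0,0]},
  {"slide":[-23.7,-28.8,0],"rotation":[0,0,0]},
  {"slide":[-23.7,-28.8,0],"rotation":[0,0,0]},
  {"slide":[-23.7,-28.8,0],"rotation":[0,0,0]},
  {"slide":[-23.7,-28.8,0],"rotation":[0,0,0]},
  {"slide":[-23.7,-28.8,0],"rotation":[0,0,0]},
  {"slide":[-23.7,-28.8,0],"rotation":[0,0,0]},
  {"slide":[-23.7,-28.8,0],"rotation":[0,0,0]},
  {"slide":[-23.7,-28.8,0],"rotation":[0,0,0]},
  {"slide":[-23.7,-28.8,0],"rotation":[0,0,0]},
  {"slide":[-23.7,-28.8,0],"rotation":[0,0,0]},
  {"slide":[-23.7,-28.8,0],"rotation":[0,0,0]},
  {"slide":[-23.7,-28.8,0],"rotation":[0,0,0]},
  {"slide":[-23.7,-28.8,0],"rotation":[0,0,0]},
  {"slide":[-23.7,-28.8,0],"rotation":[0,0,0]},
  {"slide":[-23.7,-28.8,0],"rotation":[0,0,0]},
  {"slide":[-23.7,-28.8,0],"rotation":[0,0,0]},
], fingers=1)

```text
time: 3.17
tool_pos: [0.4547, -0.1451, 0.2315]
tool_rot: [0.0, 0.203, 0.979, -0.0]
contact_force: [0.4, 0.6, 0.1]
gripper_width: 1.0
```

jog_arm([
  {"slide":[0,0,0],"rotation":[0,0,7]},
  {"slide":[0,0,0],"rotation":[0,0,7]},
  {"slide":[0,0,0],"rotation":[0,0,7]},
  {"slide":[0,0,0],"rotation":[0,0,7]},
  {"slide":[0,0,0],"rotation":[0,0,7]},
  {"slide":[0,0,0],"rotation":[0,0,7]},
  {"slide":[0,0,0],"rotation":[0,0,7]},
  {"slide":[0,0,0],"rotation":[0,0,7]},
  {"slide":[0,0,0],"rotation":[0,0,7]},
  {"slide":[0,0,0],"rotation":[0,0,7]},
  {"slide":[0,0,0],"rotation":[0,0,7]},
  {"slide":[0,0,0],"rotation":[0,0,7]},
  {"slide":[0,0,0],"rotation":[0,0,7]},
  {"slide":[0,0,0],"rotation":[0,0,7]},
  {"slide":[0,0,0],"rotation":[0,0,7]},
  {"slide":[0,0,0],"rotation":[0,0,7]},
  {"slide":[0,0,0],"rotation":[0,0,7]},
  {"slide":[0,0,0],"rotation":[0,0,7]},
  {"slide":[0,0,0],"rotation":[0,0,7]},
  {"slide":[0,0,0],"rotation":[0,0,7]},
])

```text
time: 4.83
tool_pos: [0.4546, -0.143, 0.2314]
tool_rot: [0.0, 0.99, 0.142, 0.0]
contact_force: [0.0, 0.9, 0.2]
gripper_width: 0.998
```

jog_arm([
  {"slide":[0,0,0],"rotation":[0,0,6.3]},
  {"slide":[0,0,0],"rotation":[0,0,6.3]},
  {"slide":[0,0,15],"rotation":[0,0,0]},
  {"slide":[0,0,25],"rotation":[0,0,0]},
  {"slide":[0,0,25],"rotation":[0,0,0]},
  {"slide":[0,0,20],"rotation":[0,0,0]},
  {"slide":[0,0,15],"rotation":[0,0,0]},
  {"slide":[0,0,0],"rotation":[0,0,0]},
])

```text
time: 5.5
tool_pos: [0.4521, -0.1418, 0.1274]
tool_rot: [-0.002, 0.999, 0.035, -0.003]
contact_force: [0.9, 0.5, -0.6]
gripper_width: 1.002
```

```bash
python3 - <<'E'
from plant import *
from h import *
from scipy.spatial.transform import Rotation as Ro
for c in("side","top"):
    g=optics.grab_frame(c);cv2.imwrite(f"pics/{c}1.png",g["frame"])
    print([(np.round(r["uv"],1).tolist(),round(r["score"],2),atz(c,r["uv"],.021).round(4)) for r in place_of("blue_bottle_center",c)])
s=state();q=s["tool_rot"];print(s["time"],s["tool_pos"],Ro.from_quat(np.r_[q[1:],q[0]]).as_matrix().round(3).tolist(),s["joint_pos"].round(2))
f=cv2.imread("pics/side1.png");cv2.imwrite("pics/s1z.png",cv2.resize(f[180:330,220:420],None,fx=4,fy=4,interpolation=cv2.INTER_CUBIC))
E
```

```text
[([299.9, 284.5], 0.7, array([ 0.4539, -0.1501,  0.021 ]))]
[([362.2, 250.2], 0.57, array([ 0.4584, -0.1449,  0.021 ]))]
5.7 [ 0.45549349 -0.14347337  0.13296844] [[0.998, 0.07, 0.002], [0.07, -0.998, -0.001], [0.002, 0.001, -1.0]] [-0.46 -0.23  2.05  0.    1.32  1.04]
```

View pics/s1z.png

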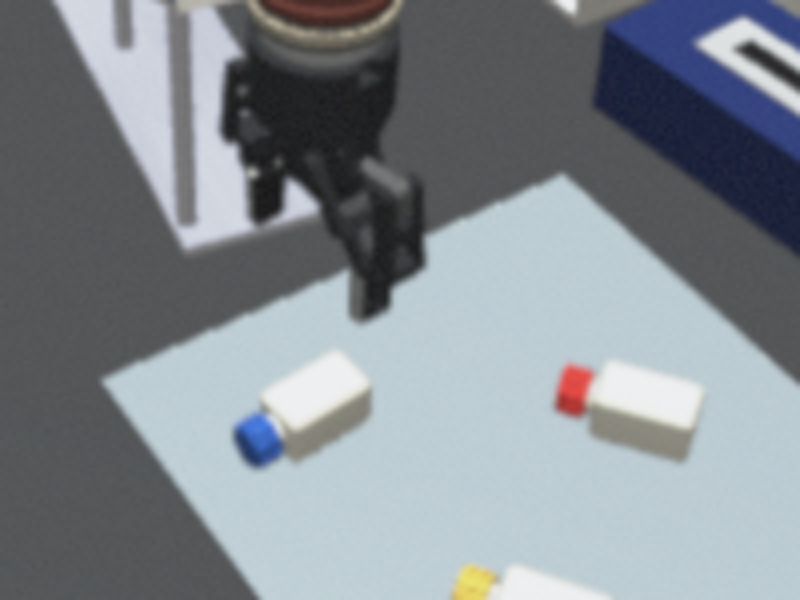

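The blue bottle's centre is at roughly (0.456, -0.146), right below the tool, and red and yellow are well clear. Next I descend.

jog_arm([
  {"slide":[0,2,15],"rotation":[0,0,0]},
  {"slide":[0,0,25],"rotation":[0,0,0]},
  {"slide":[0,0,25],"rotation":[0,0,0]},
  {"slide":[0,0,20],"rotation":[0,0,0]},
  {"slide":[0,0,15],"rotation":[0,0,0]},
  {"slide":[0,0,10],"rotation":[0,0,0]},
  {"slide":[0,0,8],"rotation":[0,0,0]},
  {"slide":[0,0,5],"rotation":[0,0,0]},
  {"slide":[0,0,0],"rotation":[0,0,0]},
  {"slide":[0,0,0],"rotation":[0,0,0]},
])

```text
time: 6.53
tool_pos: [0.4554, -0.1453, 0.0091]
tool_rot: [0.0, 0.999, 0.035, 0.001]
contact_force: [-0.5, -0.8, 0.6]
gripper_width: 1.004
```

jog_arm([
  {"slide":[0,0,0],"rotation":[0,0,0]},
  {"slide":[0,0,0],"rotation":[0,0,0]},
  {"slide":[0,0,0],"rotation":[0,0,0]},
  {"slide":[0,0,0],"rotation":[0,0,0]},
  {"slide":[0,0,0],"rotation":[0,0,0]},
  {"slide":[0,0,0],"rotation":[0,0,0]},
  {"slide":[0,0,0],"rotation":[0,0,0]},
  {"slide":[0,0,0],"rotation":[0,0,0]},
  {"slide":[0,0,0],"rotation":[0,0,0]},
  {"slide":[0,0,0],"rotation":[0,0,0]},
], fingers=0)

```text
time: 7.37
tool_pos: [0.4553, -0.1453, 0.0089]
tool_rot: [0.0, 0.999, 0.035, 0.001]
contact_force: [-0.1, 0.2, 5.9]
gripper_width: 0.414
```

```bash
python3 - <<'E'
from plant import *
from h import *
for c in("side","top"):
    g=optics.grab_frame(c);cv2.imwrite(f"pics/{c}2.png",g["frame"])
s=state();print(s["time"],s["tool_pos"],s["tool_rot"],s["contact_force"],s["gripper_width"])
f=cv2.imread("pics/side2.png");cv2.imwrite("pics/s2z.png",cv2.resize(f[180:330,220:420],None,fx=4,fy=4,interpolation=cv2.INTER_CUBIC))
E
```

```text
7.4667 [ 0.45526733 -0.14532406  0.00893797] [2.83706271e-04 9.99380695e-01 3.51834970e-02 5.17541799e-04] [-0.33211193  0.2062275   4.84202308] 0.4123608972534328
```

View pics/s2z.png

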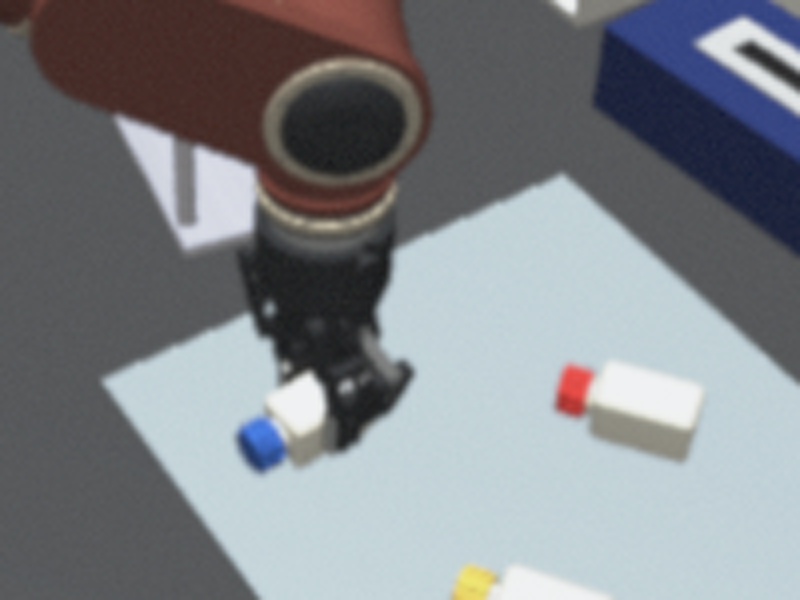

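jog_arm([
  {"slide":[0,0,-12],"rotation":[0,0,0]},
  {"slide":[0,0,-25],"rotation":[0,0,0]},
  {"slide":[0,0,-32],"rotation":[0,0,0]},
  {"slide":[0,0,-32],"rotation":[0,0,0]},
  {"slide":[0,0,-32],"rotation":[0,0,0]},
  {"slide":[0,0,-32],"rotation":[0,0,0]},
  {"slide":[0,0,-32],"rotation":[0,0,0]},
  {"slide":[0,0,-32],"rotation":[0,0,0]},
  {"slide":[0,0,-32],"rotation":[0,0,0]},
  {"slide":[0,0,-32],"rotation":[0,0,0]},
  {"slide":[0,0,-17],"rotation":[0,0,0]},
  {"slide":[0,0,0],"rotation":[0,0,-5]},
  {"slide":[0,0,0],"rotation":[0,0,-6.5]},
  {"slide":[0,0,0],"rotation":[0,0,-6.5]},
  {"slide":[0,0,0],"rotation":[0,0,-6.5]},
  {"slide":[0,0,0],"rotation":[0,0,-6.5]},
  {"slide":[0,0,0],"rotation":[0,0,-6.5]},
  {"slide":[0,0,0],"rotation":[0,0,-6.5]},
  {"slide":[0,0,0],"rotation":[0,0,-6.5]},
  {"slide":[0,0,0],"rotation":[0,0,-6.5]},
], fingers=0)

```text
time: 9.13
tool_pos: [0.4542, -0.1448, 0.3169]
tool_rot: [-0.001, 0.86, 0.51, -0.001]
contact_force: [0.2, 0.0, -0.6]
gripper_width: 0.413
```

jog_arm([
  {"slide":[0,0,0],"rotation":[0,0,-6.5]},
  {"slide":[0,0,0],"rotation":[0,0,-6.5]},
  {"slide":[0,0,0],"rotation":[0,0,-6.7]},
  {"slide":[0,0,0],"rotation":[0,0,0]},
  {"slide":[0,0,0],"rotation":[0,0,0]},
])

```text
time: 9.55
tool_pos: [0.4544, -0.1449, 0.3173]
tool_rot: [-0.001, 0.763, 0.647, -0.0]
contact_force: [1.1, -0.6, 0.2]
gripper_width: 0.412
```

```bash
python3 - <<'E'
from plant import *
from h import *
for c in("side","top"):
    g=optics.grab_frame(c);cv2.imwrite(f"pics/{c}3.png",g["frame"])
    for r in place_of("blue_bottle_center",c)[:2]: print(c,r["score"],r["uv"])
s=state();print(s["time"],s["tool_pos"],s["tool_rot"],s["contact_force"],s["gripper_width"])
a_=cv2.imread("pics/side3.png");b=cv2.imread("pics/top3.png")
cv2.imwrite("pics/c3.png",np.hstack([cv2.resize(a_[130:330,220:420],(400,400)),cv2.resize(b[150:350,280:480],(400,400))]))
E
```

```text
side 0.94 [305.8, 176.0]
top 0.71 [407.1, 237.0]
9.75 [ 0.45459758 -0.14497437  0.31799568] [-2.29906028e-04  7.62369302e-01  6.47142164e-01 -1.17956217e-04] [ 0.68049999 -0.3298671  -0.24587227] 0.41196556757176284
```

View pics/c3.png

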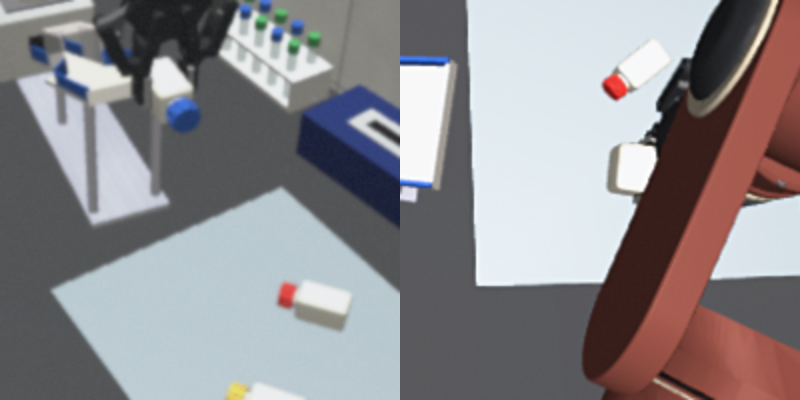

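```bash
cat > plan.py <<'E'
from plant import *
from h import *
from scipy.spatial.transform import Rotation as Ro
q=np.load("chute.npy")
def goal(s,n,dx): # TCP goal for bottle centre at slope coords
    yaw=q[2]; X=tf(q,ch(s,0,n))[0]
    ex=np.array([np.cos(a)*np.cos(yaw),np.cos(a)*np.sin(yaw),-np.sin(a)])
    ez=-np.array([np.sin(a)*np.cos(yaw),np.sin(a)*np.sin(yaw),np.cos(a)])
    R=np.c_[ex,np.cross(ez,ex),ez]
    return X-R@np.array([dx,0,-.012]),R
def cur():
    s=state();p=s["tool_pos"];r=s["tool_rot"];return p,Ro.from_quat(np.r_[r[1:],r[0]]).as_matrix(),s
E
python3 - <<'E'
from plan import *
p,R,s=cur()
b=atz("side",(305.8,176.0),p[2]+.012);print("bottle-tcp in tool",(R.T@(b-p)).round(4))
print("yaw tool x",np.degrees(np.arctan2(R[1,0],R[0,0])))
for n in(.10,.022):
  g,G=goal(.015,n,0);print(n,g.round(4),"tool delta now axes mm",(R.T@(g-p)*1000).round(1),"rotvec deg",np.degrees(Ro.from_matrix(R.T@G).as_rotvec()).round(2),"tilted axes mm",(G.T@(g-p)*1000).round(1))
E
```

```text
bottle-tcp in tool [-0.0059  0.0055 -0.012 ]
yaw tool x 80.65295800570605
0.1 [0.5343 0.1216 0.2584] tool delta now axes mm [275.9  35.4  59.6] rotvec deg [ -0.04 -25.01  -0.06] tilted axes mm [275.2  35.7 -62.6]
0.022 [0.529  0.089  0.1877] tool delta now axes mm [243.   35.5 130.3] rotvec deg [ -0.04 -25.01  -0.06] tilted axes mm [275.2  35.7  15.4]
```

jog_arm([
  {"slide":[0,0,0],"rotation":[0,-5,0]},
  {"slide":[0,0,0],"rotation":[0,-5,0]},
  {"slide":[0,0,0],"rotation":[0,-5,0]},
  {"slide":[0,0,0],"rotation":[0,-5,0]},
  {"slide":[0,0,0],"rotation":[0,-5,0]},
  {"slide":[15,2,-4],"rotation":[0,0,0]},
  {"slide":[26,3.4,-6],"rotation":[0,0,0]},
  {"slide":[26,3.4,-6],"rotation":[0,0,0]},
  {"slide":[26,3.4,-6],"rotation":[0,0,0]},
  {"slide":[26,3.4,-6],"rotation":[0,0,0]},
  {"slide":[26,3.4,-6],"rotation":[0,0,0]},
  {"slide":[26,3.4,-6],"rotation":[0,0,0]},
  {"slide":[26,3.4,-6],"rotation":[0,0,0]},
  {"slide":[26,3.4,-6],"rotation":[0,0,0]},
  {"slide":[26,3.4,-6],"rotation":[0,0,0]},
  {"slide":[26,3.4,-5],"rotation":[0,0,0]},
  {"slide":[0,0,0],"rotation":[0,0,0]},
  {"slide":[0,0,0],"rotation":[0,0,0]},
  {"slide":[0,0,0],"rotation":[0,0,0]},
])

```text
time: 11.33
tool_pos: [0.5346, 0.1212, 0.2592]
tool_rot: [0.14, 0.744, 0.632, -0.165]
contact_force: [0.0, -0.4, -0.4]
gripper_width: 0.417
```

```bash
python3 - <<'E'
from plan import *
for c in("side","top"):
    g=optics.grab_frame(c);cv2.imwrite(f"pics/{c}4.png",g["frame"])
    for r in place_of("blue_bottle_center",c)[:2]: print(c,r["score"],r["uv"])
p,R,s=cur();print(s["time"],p,s["joint_pos"].round(2),s["contact_force"])
bb=p+R@np.array([0,0,-.012]);print("expected bottle px",proj("side",bb),proj("top",bb))
for n in(.03,.022):
  g,G=goal(.015,n,0);print(n,"tool mm",(R.T@(g-p)*1000).round(1),np.degrees(Ro.from_matrix(R.T@G).as_rotvec()).round(2))
a_=cv2.imread("pics/side4.png");b=cv2.imread("pics/top4.png")
cv2.imwrite("pics/c4.png",np.hstack([cv2.resize(a_[100:250,190:340],(400,400)),cv2.resize(b[130:280,130:330],(400,300)).copy() if 0 else cv2.resize(b[130:270,170:310],(400,400))]))
E
```

```text
side 0.64 [269.6, 128.3]
top 0.74 [234.7, 193.3]
11.5333 [0.53463405 0.12062403 0.25978309] [ 0.28 -0.    1.66 -0.39  1.67  0.44] [ 0.11432997 -0.74225151  0.48947366]
expected bottle px [[268.65478532 130.48183334]] [[231.48230816 195.03439893]]
0.03 tool mm [ 1.3 -0.5 70.9] [ 0.02 -0.02 -0.09]
0.022 tool mm [ 1.3 -0.5 78.9] [ 0.02 -0.02 -0.09]
```

View pics/c4.png

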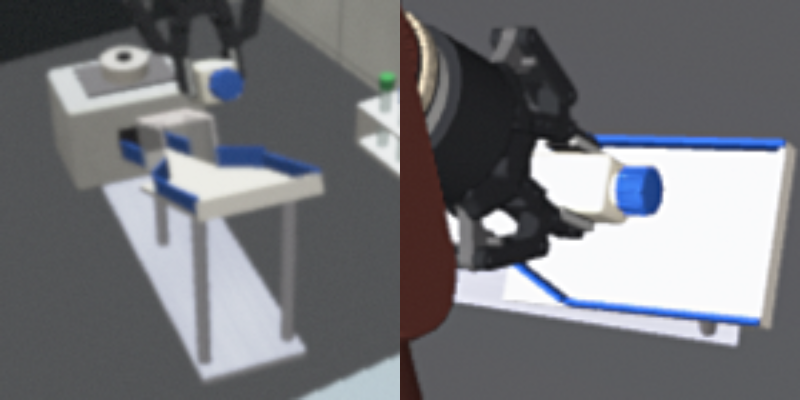

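The bottle is held cap uphill over the tray and within about 3 px of where I predicted. I'll lower it along the slope normal.

jog_arm([
  {"slide":[1,0,8],"rotation":[0,0,0]},
  {"slide":[0,0,14],"rotation":[0,0,0]},
  {"slide":[0,0,14],"rotation":[0,0,0]},
  {"slide":[0,0,12],"rotation":[0,0,0]},
  {"slide":[0,0,9],"rotation":[0,0,0]},
  {"slide":[0,0,7],"rotation":[0,0,0]},
  {"slide":[0,0,5],"rotation":[0,0,0]},
  {"slide":[0,0,3],"rotation":[0,0,0]},
  {"slide":[0,0,0],"rotation":[0,0,0]},
  {"slide":[0,0,0],"rotation":[0,0,0]},
])

```text
time: 12.37
tool_pos: [0.5301, 0.0924, 0.1939]
tool_rot: [0.14, 0.744, 0.632, -0.165]
contact_force: [0.0, 0.2, -0.6]
gripper_width: 0.412
```

```bash
python3 - <<'E'
from plan import *
for c in("side","top"):
    g=optics.grab_frame(c);cv2.imwrite(f"pics/{c}5.png",g["frame"])
p,R,s=cur();print(s["time"],p,s["contact_force"])
g,G=goal(.015,.018,0);print("tool mm to n=18",(R.T@(g-p)*1000).round(1))
a_=cv2.imread("pics/side5.png");b=cv2.imread("pics/top5.png")
cv2.imwrite("pics/c5.png",np.hstack([cv2.resize(a_[110:230,200:320],(400,400)),cv2.resize(b[130:270,170:310],(400,400))]))
E
```

```text
12.4667 [0.53033029 0.09255387 0.1942152 ] [-0.23240661 -0.22092068 -1.03185987]
tool mm to n=18 [-0.6 -0.7 11.4]
```

View pics/c5.png

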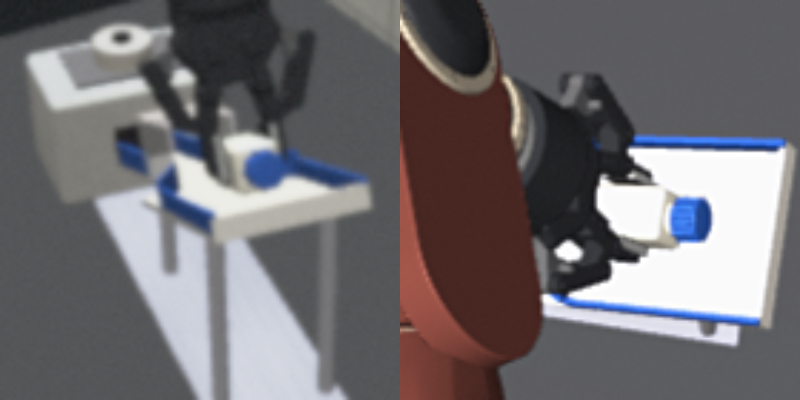

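jog_arm([
  {"slide":[0,0,2],"rotation":[0,0,0]},
  {"slide":[0,0,2],"rotation":[0,0,0]},
  {"slide":[0,0,2],"rotation":[0,0,0]},
  {"slide":[0,0,1.5],"rotation":[0,0,0]},
  {"slide":[0,0,0],"rotation":[0,0,0]},
  {"slide":[0,0,0],"rotation":[0,0,0]},
])

```text
time: 12.97
tool_pos: [0.5292, 0.0891, 0.1865]
tool_rot: [0.14, 0.744, 0.632, -0.165]
contact_force: [-0.5, -0.7, -0.6]
gripper_width: 0.414
```

jog_arm([
  {"slide":[0,0,1],"rotation":[0,0,0]},
  {"slide":[0,0,0],"rotation":[0,0,0]},
  {"slide":[0,0,0],"rotation":[0,0,0]},
])

```text
time: 13.22
tool_pos: [0.5293, 0.0888, 0.1858]
tool_rot: [0.14, 0.744, 0.632, -0.165]
contact_force: [-0.4, 1.1, -0.5]
gripper_width: 0.41
```

jog_arm([
  {"slide":[0,0,1],"rotation":[0,0,0]},
  {"slide":[0,0,0],"rotation":[0,0,0]},
  {"slide":[0,0,0],"rotation":[0,0,0]},
])

```text
time: 13.47
tool_pos: [0.5292, 0.0883, 0.1848]
tool_rot: [0.14, 0.744, 0.632, -0.165]
contact_force: [-0.2, 0.1, -0.8]
gripper_width: 0.417
```

jog_arm([
  {"slide":[0,0,1],"rotation":[0,0,0]},
  {"slide":[0,0,0],"rotation":[0,0,0]},
  {"slide":[0,0,0],"rotation":[0,0,0]},
])

```text
time: 13.72
tool_pos: [0.5294, 0.0882, 0.1846]
tool_rot: [0.14, 0.744, 0.632, -0.165]
contact_force: [-0.6, 2.3, 2.4]
gripper_width: 0.408
```

The force reading shows contact with the floor, so I'll release with a partial opening that stays clear of the tray walls.

jog_arm([
  {"slide":[0,0,0],"rotation":[0,0,0]},
  {"slide":[0,0,0],"rotation":[0,0,0]},
  {"slide":[0,0,0],"rotation":[0,0,0]},
  {"slide":[0,0,0],"rotation":[0,0,0]},
  {"slide":[0,0,0],"rotation":[0,0,0]},
  {"slide":[0,0,0],"rotation":[0,0,0]},
  {"slide":[0,0,0],"rotation":[0,0,0]},
  {"slide":[0,0,0],"rotation":[0,0,0]},
  {"slide":[0,0,0],"rotation":[0,0,0]},
  {"slide":[0,0,0],"rotation":[0,0,0]},
], fingers=0.7)

```text
time: 14.55
tool_pos: [0.5292, 0.0879, 0.184]
tool_rot: [0.14, 0.744, 0.632, -0.165]
contact_force: [-0.2, 0.3, -0.1]
gripper_width: 0.708
```

```bash
python3 - <<'E'
from plan import *
for c in("side","top"):
    g=optics.grab_frame(c);cv2.imwrite(f"pics/{c}6.png",g["frame"])
    for r in place_of("blue_bottle_center",c)[:2]: print(c,r["score"],r["uv"])
p,R,s=cur();print(s["time"],p,s["contact_force"],s["gripper_width"])
print("expected at stop",proj("side",tf(q,ch(.296,0,.018))),proj("top",tf(q,ch(.296,0,.018))))
a_=cv2.imread("pics/side6.png");b=cv2.imread("pics/top6.png")
cv2.imwrite("pics/c6.png",np.hstack([cv2.resize(a_[110:230,200:320],(400,400)),cv2.resize(b[130:270,120:260],(400,400))]))
E
```

```text
side 0.62 [246.0, 153.1]
top 0.44 [147.7, 194.0]
top 0.19 [440.9, 233.2]
14.75 [0.52917274 0.08794118 0.18399688] [-0.28068881  0.51723958  0.27615958] 0.6975372082161545
expected at stop [[245.13360892 152.79307386]] [[144.98711315 200.98579243]]
```

View pics/c6.png

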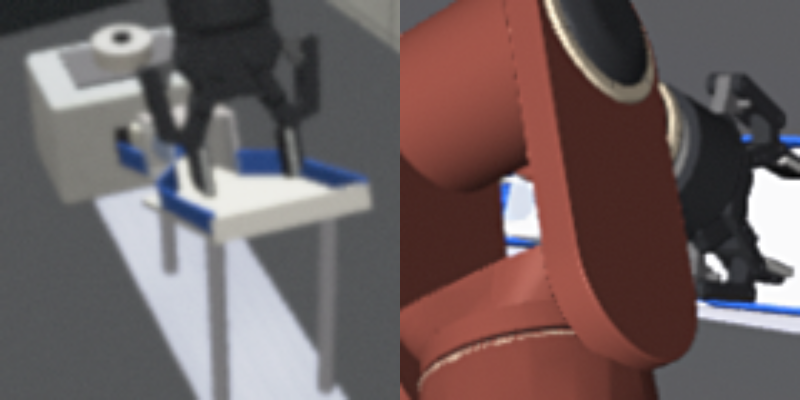

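The bottle has left the tray, and the side view puts it at the stop. I'll retreat and check.

jog_arm([
  {"slide":[0,0,-10],"rotation":[0,0,0]},
  {"slide":[0,0,-20],"rotation":[0,0,0]},
  {"slide":[0,0,-30],"rotation":[0,0,0]},
  {"slide":[-10,0,-30],"rotation":[0,0,0]},
  {"slide":[-30,0,-15],"rotation":[0,0,0]},
  {"slide":[-35,0,0],"rotation":[0,0,0]},
  {"slide":[-35,0,0],"rotation":[0,0,0]},
  {"slide":[-35,0,0],"rotation":[0,0,0]},
  {"slide":[-35,0,0],"rotation":[0,0,0]},
  {"slide":[-35,0,0],"rotation":[0,0,0]},
  {"slide":[-30,0,0],"rotation":[0,0,0]},
  {"slide":[-15,0,0],"rotation":[0,0,0]},
  {"slide":[0,0,0],"rotation":[0,0,0]},
  {"slide":[0,0,0],"rotation":[0,0,0]},
])

```text
time: 15.92
tool_pos: [0.4983, -0.101, 0.3901]
tool_rot: [0.141, 0.744, 0.632, -0.164]
contact_force: [0.2, 0.2, -0.2]
gripper_width: 0.706
```

```bash
python3 - <<'E'
from plan import *
for c in("side","top"):
    g=optics.grab_frame(c);cv2.imwrite(f"pics/{c}7.png",g["frame"])
    for n in("blue_bottle_center","chute_stop"):
      for r in place_of(n,c)[:2]: print(c,n,r["score"],r["uv"])
p,R,s=cur();print(s["time"],p,s["contact_force"])
print("expected at stop",proj("side",tf(q,ch(.296,0,.018))),proj("top",tf(q,ch(.296,0,.018))))
a_=cv2.imread("pics/side7.png");b=cv2.imread("pics/top7.png")
cv2.imwrite("pics/c7.png",np.hstack([cv2.resize(a_[130:190,220:280],(400,400),interpolation=2),cv2.resize(b[165:235,120:190],(400,400),interpolation=2)]))
E
```

```text
side blue_bottle_center 0.44 [247.2, 153.7]
side chute_stop 0.67 [241.8, 155.4]
top blue_bottle_center 0.97 [146.4, 197.4]
top chute_stop 0.94 [133.2, 196.6]
16.2167 [ 0.49846124 -0.09997929  0.38825549] [0.4443692  1.08329788 0.72424402]
expected at stop [[245.13360892 152.79307386]] [[144.98711315 200.98579243]]
```

View pics/c7.png

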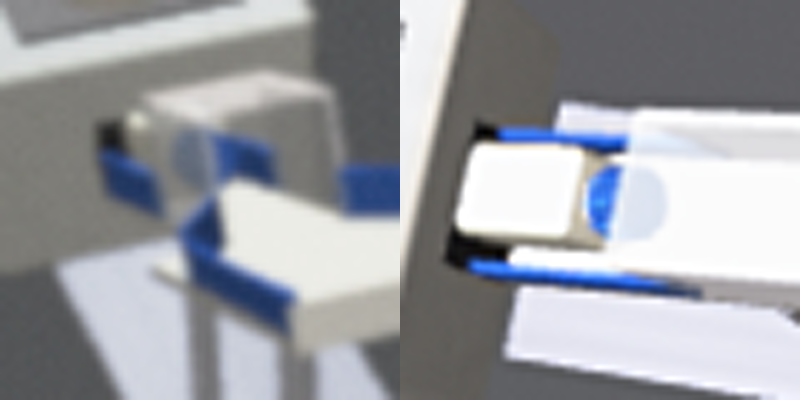

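View pics/top7.png

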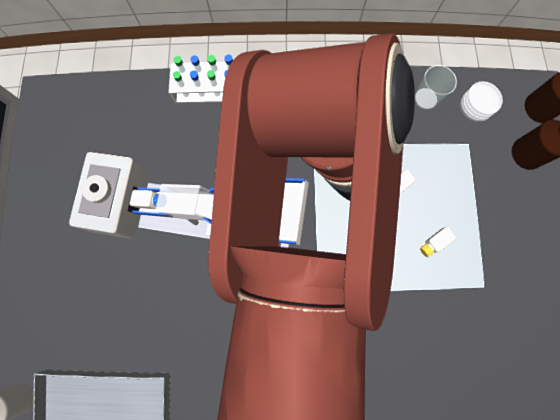

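The bottle lies against the black stop, in line with the lane, with its cap uphill under the tunnel exit. The body spans about (131–152, 190–206) in the top picture. The arm is clear.

```bash
python3 - <<'E'
from plan import *
for n in("red_bottle_center","yellow_bottle_center"):
    optics.grab_frame("side"); print(n,[(np.round(r["uv"],1),round(r["score"],2)) for r in place_of(n,"side")][:1])
print([ (np.round(r["uv"],1),r["score"]) for r in place_of("blue_bottle_center","side")])
print(manip.job_done())
E
```

```text
red_bottle_center [(array([380.1, 280.9]), 0.69)]
yellow_bottle_center [(array([358.5, 334.3]), 0.68)]
[(array([247.9, 152. ]), 0.55)]
the job is handed in; nothing more can be done
None
```

I put the blue-capped bottle in the tray with its cap uphill and let go. It slid through the tunnel by itself and came to rest against the black stop. The job is handed in at about 16.5 s of the 35 s allowed; it reports no verdict.

- **Blue bottle:** The last pictures show its bottom at the stop, in line with the lane and cap uphill. The side camera puts it within about 3 px of the expected resting spot. The top camera puts it about 4 px (roughly 6–7 mm) towards one lane wall. By eye it does sit off-centre that way. With the lane 50 mm wide and the bottle 36 mm, it can be at most 7 mm off, which is inside the 12 mm allowed.
- **Passage through the tunnel:** I did not see this directly. I infer it from where the bottle ended up, and the fingers stayed behind in the tray.
- **Red and yellow bottles:** They are where they were to within 1–3 px in the side view.
- **Arm:** It had moved clear, with only noise-level force readings.
- **Mishaps:** The first three move calls were refused because each row needs both keys; nothing moved.

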